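Cap the yellow drum in the gluing jig

TASK

Pull the drawer of the low grey parts cabinet fully out to its stop and leave it out, and take out the blue twist cap lying in it. Push the cap down into the mouth of the yellow drum in the blue jig, lugs through the two slots, all the way home against the spring, turn it a quarter turn clockwise (seen from above), and finish while still holding it there: a return spring would twist it back if you let go before the glue grips. Do not disturb the other things standing on the table.

Things in the scene. Friction and masses are not known exactly. Their poses are not given: they have to be found in the camera images.
- cabinet: Low light-grey parts cabinet, fixed: 260 mm deep (x), 210 wide (y), 90 high. Origin under the middle of its front edge, at table height; the cabinet extends to its +x, the drawer front faces its -x and the drawer slides out along its -x. Drawer floor 18 mm above the table, side walls up to 46 mm, 170 mm apart inside; the white drawer front is 14 mm thick, its top 79 mm above the table.
- drawer (a joint): Pull of the drawer in m: 0 shut, 0.165 fully out at its stop; it may start slightly open. Runs with 1 to 2 N of friction and stays where it is left. Fully out, 151 mm of open drawer lies between the inside of its front and the cabinet's front edge.
- drawer_handle (a point): Middle of the drawer's dark bar handle: a round bar 11 mm thick, 110 mm long, level, along the cabinet's y, 65 mm above the table, its centre line 35 mm out from the drawer front (29 mm clear between), so it can be pinched or hooked from above. Moves with the drawer.
- cap: Loose blue bayonet cap, about 90 g, 54 mm high, upright in the front part of the drawer (a flat wooden disc lies behind it). Origin at the centre of its underside, z up. Two orange lugs at the bottom point to its +x and -x: 66 mm from tip to tip, 12 mm wide (y), 8 mm high. Above: a neck 40 mm in diameter, and a round flange 60 mm in diameter from 16.5 to 22 mm up. A half turn makes no difference.
- cap_grip (a point): Point on the cap's axis 46 mm above its underside, in its upright grip bar: 56 mm long along the cap's x (in line with the lugs), 14 mm thick (y), standing on the flange from 22 to 54 mm up, with an orange stripe on top.
- jig: Gluing jig, fixed: blue base plate 130 x 130 x 12 mm, two dark clamp jaws at its +y and -y, and between them a yellow paper drum 86 mm in diameter, upright, with a pale wooden rim. Origin at the centre of the underside, on the drum's axis; z up.
- jig_mouth (a point): Centre of the drum's mouth, at the top of the rim, 75 mm above the table, axes as the jig. The rim is 6 mm thick, its round mouth 44 mm wide, with two slots for the lugs at +x and -x, 16 mm wide (y), reaching 37 mm out from the axis, edged with orange strips. The cap enters with its x along this x, either way round.
- press (a joint): How far the black sprung plate inside the drum is pushed down, m. At rest 0, its top 7.5 mm below the rim. The spring takes 3 N to start, 6.6 N at 0.009, where the cap's flange meets the rim (cap's underside 16.5 mm below the rim top). The lugs can pass under the rim only above about 0.0065; once turned, the rim keeps them down.
- turn (a joint): How far that plate has been turned clockwise seen from above, rad, 0 to 1.6. A spring turns it back (0.05 N m at the start, 0.2 N m after a quarter turn). The cap drives it through the key with up to about 5 degrees of play, so it may lag the cap by that much.
- key (a point): Steel key on the plate, seen down the mouth: a bar 7 mm wide, 36 mm long, 6 mm high, that enters a slot 10 mm wide and 8 mm deep across the cap's underside (along the cap's y). Its long side lies across the line of the slots at rest; its x is the jig's x at rest and turns with the plate.
- drum_a: Bystander: finished yellow drum standing on the table, 55 mm in diameter, 55 mm high, origin under its centre.
- drum_b: Bystander: like drum_a.
- drum_c: Bystander: yellow drum 55 mm in diameter, 40 mm high.
- glue_stick: Bystander: white and blue glue stick standing, 28 mm in diameter, 90 mm high, origin under its centre.
- tape_roll: Bystander: clear tape roll lying flat, 90 mm in diameter, 22 mm high.
- scissors: Bystander: blue-handled scissors lying flat, about 165 mm long.
There are look-alikes about, which are no part of the job. There is more than one size of the jig; the job needs the smaller.

How it is judged:
By the outcome, as a careful person would: the job done as asked, in the order asked, and still so for the second after the job is handed in, while the arm keeps its last pose, push and grip.
It also fails if it takes over 58 s, if anything falls off the work surface, if the arm or the gripper's body presses on something with over 40 N, if the wrist force passes 120 N, or if a joint passes its speed limit or range.

ROBOT

A 6-joint arm with a two-finger parallel gripper is mounted at the origin on the work surface. World frame = base frame: x ahead of the robot, y to its left, z up, the work surface at z = 0. Lengths are in m, angles in rad, forces in N, time in s.
With the tool pointing down it reaches from about 0.25 to 0.725 m from the base axis. Payload 9.7 kg.
Tool frame: the origin (TCP) lies midway between the tips of the shut fingers; the grasp point (between the pads) lies bot.hold_point_z behind it (bot.hold_point_z is the distance from the TCP to the grasp point, in m); z points along the fingers, y is the line along which they close (so a half turn about z gives the same grasp; the last joint's range is limited). The gripper opens to 85 mm and grips with 20 to 120 N. Pads are 22 mm wide; open, the fingers measure 114 mm over their backs; the gripper's body (76 mm by 85 mm) begins 54 mm behind the grasp point. The pads swing forward as they close: fully open they stand 13 mm farther back than shut.
Start: joints at [-1.184, 0.087, 0.176, 1.66, 0, 1.571], TCP at [0.207, -0.509, 0.199] pointing down, gripper open.
Joint ranges: [-3.13, 3.13], [-0.85, 1.81], [-1.15, 1.24], [-2.2, 2.28], [-1.44, 1.52], [-3.14, 3.14]. Speed limits (rad/s): [2.22, 2.22, 2.57, 3.14, 3.14, 3.14].

INTERFACE

Orientations are given as a unit quaternion [x, y, z, w].
In Python, from workcell import telemetry, optics, order, models, bot gives the robot as it stands.
- The arm moves only by the tool jog_arm, never from a script. Its arguments are lists of equal length, an entry for each row: "translation": the shift along the tool's x, y, z in m, a list of three; "twist": the turn, a rotation vector about the tool's x, y, z in degrees, a list of three; "grip": the closure, from 0 (fully open) to 1 (shut). In form: {"translation": [[x, y, z], ...], "twist": [[wx, wy, wz], ...], "grip": [grip, ...]}. A call has 1 to 12 rows; each row shifts and turns the commanded pose from where the row before left it, along the tool's axes as they then stand; what a row does not reach is not made up. A row lasts 1/12 s, in which the tool goes at most 41.7 mm and 7.16 degrees, less where a joint would pass 70% of its speed; a pose out of reach is approached as far as the arm can. A call is refused whole if a number of a shift passes 0.0417 or a number of a turn 7.16, either way. A call with a gripper value outside its range is refused whole. The fingers move at their own pace and stop on an object; "force" is the grip in N (left out, the last holds). Time passes only in rows, so rows that do not move let the fingers close. It gives the time, the measured TCP pose, the force, the opening and the grip force at its end, in the units of the state.
- telemetry.get_state(): the state, without advancing time (a new reading comes with each control period).
- optics.capture(name): name is "scene" or "top" or "wrist"; returns (picture, depth): 384x512x3 uint8, red, green, blue; 384x512 float32, m along the optical axis (not along the pixel's ray), 0 where there is no reading.
- optics.camera_model(name): a dict with "mtx" (3x3 intrinsics, pixels), "D" ([k1, k2, p1, p2, k3] as OpenCV has them; the pictures are not rectified), "R" (3x3) and "t" (3): a world point X has camera coordinates R X + t; the wrist camera has in their place "T_tool_cam" (4x4, takes a point from camera to tool coordinates, whose origin is the TCP and whose axes are the flange's). Camera axes: x right, y down, z forward; pixel columns grow to the right and rows downward; lengths in m; the calibration is good to about 2 mm. A picture is of the moment at which its call begins: read the wrist's pose just before it. camera_model takes no time and is no camera call.
- order.sign_off(): hands the job in; it is judged then, once.
Trained networks look in the newest picture that a camera, given by its name, has taken for a name from the list of things; names that differ only in an ending like _2 or _b are one class to them, and where a whole thing is asked for, a point or a joint stands for the part that bears it (a point fixed in the world has none). Each returns a list of dicts, best first, with "confidence" (0 to 1); they miss things now and then, are a little off and sometimes report something else, mostly with a low value. They report only what shows in the picture. A call takes as long as a camera call. They do not tell look-alikes from the thing itself.
- models.silhouettes(target, camera): "region" (384x512 bool, what is visible of it) and "centre" ([column, row] in pixels, amid what is visible of it).
The state is a dict: "clock": time; "q": joint angles; "qvel": joint speeds; "joint_efforts": joint torques, N m; "eef_pos": TCP position; "tool_rot": TCP orientation; "force": force on the tool from outside, world axes, zero at the start; "wrist_torque": the same for the moment, N m; "grip_width": finger opening in m; "finger_force": force on a finger pad.
Only numpy, scipy, OpenCV 4.12 (cv2) and the standard library are available. Lean on these libraries where they do the work, as an engineer would, in place of code of your own. Each camera call takes 0.05 s, during which the arm holds its last target. There are 200 camera calls.

## Working session

There is one attempt and no reset: what is moved stays moved. The work goes in short steps, Python scripts to look and compute and a tool call to move; the robot and the scene stay as the last step left them, time stands still between calls to the robot, and variables do not carry over. Pictures are saved under pics/ and viewed, at most 10 in all, crops included, and the job is handed in when it is done.

Besides the shell and the picture viewer there is one more tool, called after "Emit:" as name(argument=value, ...), one argument or row to a line, values as JSON. jog_arm: Moves the arm, as the interface text tells. Its arguments: {"type":"object","properties":{"translation":{"type":"array"},"twist":{"type":"array"},"grip":{"type":"array"},"force":{"type":"number"}},"required":["translation","twist","grip"]}

```bash
mkdir -p pics; ls; cat > h.py <<'E'
import numpy as np, cv2
from workcell import telemetry, optics, order, models, bot
def cap(n):
    s=telemetry.get_state(); im,d=optics.capture(n); return s,im,d
def save(n,im): cv2.imwrite('pics/'+n,cv2.cvtColor(im,cv2.COLOR_RGB2BGR))
from scipy.spatial.transform import Rotation as Ro
def ext(n,s):
    m=optics.camera_model(n)
    if n=='wrist':
        T=np.eye(4);T[:3,:3]=Ro.from_quat(s['tool_rot']).as_matrix();T[:3,3]=s['eef_pos']
        return m,T@np.array(m['T_tool_cam'])
    T=np.eye(4);T[:3,:3]=m['R'];T[:3,3]=m['t'];return m,np.linalg.inv(T)
def world(n,s,d):
    m,T=ext(n,s);h,w=d.shape
    u,v=np.meshgrid(np.arange(w),np.arange(h))
    p=cv2.undistortPoints(np.stack([u,v],-1).reshape(-1,1,2).astype(np.float64),np.array(m['mtx']),np.array(m['D'])).reshape(h,w,2)
    P=np.concatenate([p*d[...,None],d[...,None]],-1)
    W=P@T[:3,:3].T+T[:3,3]; W[d==0]=np.nan
    return W
E
python3 - <<'E'
from h import *
s,a,da=cap('scene'); s,b,db=cap('top')
save('scene.png',a); save('top.png',b)
np.savez('c0.npz',wt=world('top',s,db),b=b,a=a,ws=world('scene',s,da))
print(s, bot.hold_point_z)
for n in ['cabinet','drawer','jig','cap','key']:
  for c in ['top','scene']:
    try:
      W=world(c,s,db if c=='top' else da)
      for r in models.silhouettes(n,c)[:4]: print(n,c,round(r['confidence'],2),np.round(r['centre']),r['region'].sum(),np.nanmedian(W[r['region']],0).round(3))
    except Exception as e: print(n,e)
E
```

```text
pics
{'clock': 0.05, 'q': array([-1.18400883e+00,  8.74619594e-02,  1.75148208e-01,  1.65978668e+00,
        1.40182271e-05,  1.57079820e+00]), 'qvel': array([ 0.00114929, -0.00042788,  0.00182752,  0.00073337, -0.00029766,
        0.00012946]), 'joint_efforts': array([ 1.29169232e-03, -5.22077358e+01,  4.66125441e+01,  1.63512892e-02,
        3.04955975e-06,  1.55322272e-06]), 'eef_pos': array([ 0.20737419, -0.50912614,  0.19838928]), 'tool_rot': array([ 9.81357615e-01,  1.92189508e-01, -1.18440098e-04, -6.41241954e-04]), 'force': array([0.44606114, 0.48492643, 0.29110312]), 'wrist_torque': array([-0.01556138,  0.00790468,  0.0546973 ]), 'finger_force': 0.0, 'grip_width': 0.0852731847190097} 0.0187
cabinet top 0.89 [142. 110.] 7706 [0.758 0.177 0.088]
cabinet scene 0.69 [391. 210.] 6060 [0.821 0.139 0.089]
cabinet scene 0.53 [135. 226.] 339 [ 0.44  -0.535  0.007]
drawer top 0.57 [146. 153.] 1007 [0.64  0.175 0.068]
drawer scene 0.63 [343. 180.] 45 [0.612 0.135 0.07 ]
jig top 0.78 [283. 281.] 4327 [ 0.278 -0.209  0.021]
jig top 0.77 [268. 194.] 1923 [ 0.522 -0.17   0.019]
jig scene 0.94 [249. 207.] 1365 [ 0.56  -0.192  0.034]
jig scene 0.86 [208. 171.] 1993 [ 0.321 -0.229  0.046]
jig scene 0.25 [172. 189.] 232 [ 0.37 -0.38  0.05]
cap top 0.69 [276. 136.] 371 [ 0.694 -0.202  0.053]
key top 0.63 [283. 281.] 621 [ 0.278 -0.214  0.093]
key top 0.57 [267. 188.] 257 [ 0.531 -0.174  0.066]
key top 0.39 [147. 153.] 968 [0.641 0.17  0.068]
key top 0.3 [339. 250.] 162 [ 0.359 -0.372  0.069]
key scene 0.56 [252. 192.] 100 [ 0.533 -0.175  0.069]
```

View pics/top.png

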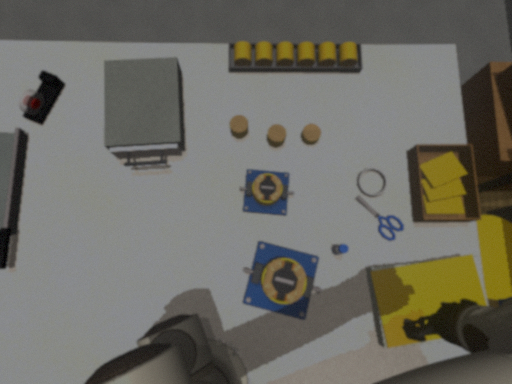

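View pics/scene.png

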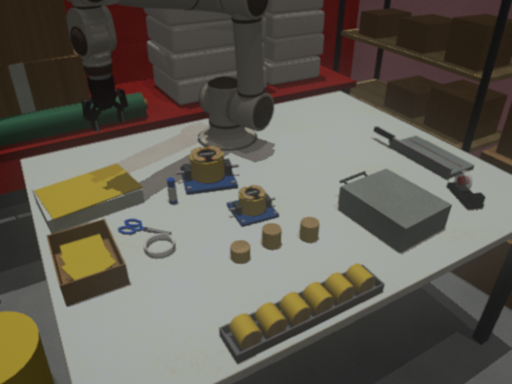

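The top view shows the cabinet at about (143,105) with its handle at (150,163). The smaller jig is at (268,190), the larger one at (283,281), the tape at (371,182), the scissors at (380,218) and the glue stick at (340,249). Next I fit the poses.

```bash
python3 - <<'E'
from h import *
z=np.load('c0.npz'); W=z['wt']; b=z['b'].astype(int)
def rect(P): 
    r=cv2.minAreaRect((P[:,:2]*1000).astype(np.float32)); return np.round(r[0],1),np.round(r[1],1),round(r[2],2)
u,v=np.meshgrid(np.arange(512),np.arange(384))
m=(abs(W[...,2]-.09)<.006)&(u<200)&(u>90)&(v<165)&(v>40)
m=cv2.erode(m.astype(np.uint8),np.ones((3,3)))>0
print('cab',m.sum(),rect(W[m]),W[m][:,2].mean())
m=(W[...,2]>.05)&(W[...,2]<.083)&(u<200)&(u>100)&(v<175)&(v>145)
for r in range(145,172): 
    k=m[r]; 
    if k.any(): print(r,k.sum(),u[r][k].min(),u[r][k].max(),W[r][k].mean(0).round(3))
hm=m&(v>157); P=W[hm]; print('handle',len(P),rect(P),np.median(P,0))
blue=(b[...,2]>b[...,0]*1.6)&(b[...,2]>60)&(u>235)&(u<300)&(v>160)&(v<222)
print('plate',blue.sum(),rect(W[blue]),np.median(W[blue],0))
rim=(W[...,2]>.06)&(W[...,2]<.09)&(u>240)&(u<295)&(v>160)&(v<215)
c=max(cv2.findContours(rim.astype(np.uint8),0,1)[0],key=len)[:,0]
print('rim',rim.sum(),rect(W[rim]),np.median(W[rim],0))
E
```

```text
cab 5378 (array([783.1, 183.9]), array([257.4, 205.4]), 3.8) 0.08868326607278422
146 55 105 178 [0.65  0.156 0.078]
147 73 106 178 [0.647 0.178 0.077]
148 72 107 178 [0.645 0.177 0.076]
149 70 109 178 [0.642 0.174 0.074]
150 69 110 178 [0.641 0.174 0.069]
151 56 110 169 [0.639 0.19  0.067]
152 44 111 162 [0.637 0.206 0.062]
153 26 112 162 [0.635 0.224 0.059]
154 13 113 162 [0.632 0.216 0.059]
155 6 127 162 [0.626 0.172 0.068]
156 6 127 162 [0.624 0.173 0.067]
157 6 127 162 [0.621 0.172 0.067]
158 6 127 162 [0.618 0.172 0.067]
159 6 127 162 [0.615 0.172 0.066]
160 12 127 165 [0.612 0.149 0.066]
161 29 127 166 [0.609 0.154 0.068]
162 40 126 166 [0.606 0.167 0.069]
163 42 124 165 [0.603 0.171 0.068]
164 31 124 154 [0.6   0.187 0.067]
165 15 124 138 [0.598 0.209 0.066]
handle 181 (array([608.4, 170.2]), array([ 21.8, 116.8]), 1.11) [0.60489303 0.17210384 0.06788524]
plate 560 (array([ 530.8, -174.7]), array([121.3, 124.1]), 84.44) [ 0.49352974 -0.16568359  0.01062716]
rim 702 (array([ 532.3, -173.9]), array([82.5, 84.7]), 89.67) [ 0.53062139 -0.17281392  0.07068441]
```

Emit:
jog_arm(
  translation=[
    [0,0,-0.005],
    [0,0,-0.005],
    [0,0,-0.005],
    [0,0,-0.005],
    [0,0,-0.005],
    [0,0,-0.005],
    [0,0,-0.005],
    [0,0,-0.005],
    [0,0,-0.005],
    [0,0,-0.005],
  ],
  twist=[
    [0,0,-7.16],
    [0,0,-7.16],
    [0,0,-7.16],
    [0,0,-7.16],
    [0,0,-7.16],
    [0,0,-7.16],
    [0,0,-7.16],
    [0,0,-7.16],
    [0,0,-7.16],
    [0,0,-7.16],
  ],
  grip=[0,0,0,0,0,0,0,0,0,0],
)

```text
clock: 1.43
eef_pos: [0.2074, -0.5094, 0.2494]
tool_rot: [0.681, 0.732, -0.0, 0.0]
force: [0.3, 0.1, 0.5]
grip_width: 0.0853
finger_force: 0.0
```

```bash
cat >> h.py <<'E'
def goto(p,yaw=None,tilt=True):
    """total tool-frame delta to reach world p (translate first), then twist for tool y yaw (deg)"""
    s=telemetry.get_state();R=Ro.from_quat(s['tool_rot']).as_matrix()
    print('pos',s['eef_pos'].round(4),'yawy',np.degrees(np.arctan2(R[1,1],R[0,1])).round(2),'toolz',R[:,2].round(4),'t',round(s['clock'],2),'q6',s['q'][5].round(2),'w',round(s['grip_width'],4))
    print('delta tool',(R.T@(np.array(p)-s['eef_pos'])).round(4))
    if yaw is not None:
        y=np.radians(yaw);T=np.c_[[-np.sin(y),np.cos(y),0],[np.cos(y),np.sin(y),0],[0,0,-1]]
        print('twist',np.degrees(Ro.from_matrix(R.T@T).as_rotvec()).round(2))
E
python3 - <<'E'
from h import *
print(np.array(optics.camera_model('wrist')['T_tool_cam']).round(3)); print(optics.camera_model('wrist')['mtx'])
goto([.53,-.174,.25],3.8)
E
```

```text
[[-0.001 -0.961 -0.275  0.07 ]
 [ 1.    -0.001  0.    -0.001]
 [-0.001 -0.275  0.961 -0.175]
 [ 0.     0.     0.     1.   ]]
[[339.90241614   0.         260.2960369 ]
 [  0.         339.90241614 193.92452519]
 [  0.           0.           1.        ]]
pos [ 0.2074 -0.5094  0.2494] yawy 4.12 toolz [-0.e+00 -1.e-04 -1.e+00] t 1.43 q6 0.31 w 0.0853
delta tool [ 0.3113  0.3458 -0.0007]
twist [-0.    0.    0.32]
```

Emit:
jog_arm(
  translation=[
    [0.028,0.0288,0],
    [0.028,0.0288,0],
    [0.028,0.0288,0],
    [0.028,0.0288,0],
    [0.028,0.0288,0],
    [0.028,0.0288,0],
    [0.028,0.0288,0],
    [0.028,0.0288,0],
    [0.028,0.0288,0],
    [0.028,0.0288,0],
    [0.028,0.0288,0],
    [0.028,0.0288,0],
  ],
  twist=[
    [0,0,0],
    [0,0,0],
    [0,0,0],
    [0,0,0],
    [0,0,0],
    [0,0,0],
    [0,0,0],
    [0,0,0],
    [0,0,0],
    [0,0,0],
    [0,0,0],
    [0,0,0],
  ],
  grip=[0,0,0,0,0,0,0,0,0,0.5,0.65,0.65],
)

```text
clock: 2.43
eef_pos: [0.5313, -0.1496, 0.2493]
tool_rot: [0.683, 0.73, 0.0, 0.0]
force: [0.3, -1.1, -0.4]
grip_width: 0.0517
finger_force: 0.0
```

```bash
python3 - <<'E'
from h import *
s,a,d=cap('wrist'); W=world('wrist',s,d); save('jig.png',a)
np.savez('cj.npz',W=W,a=a)
for r in models.silhouettes('jig','wrist'): print(r['confidence'],r['centre'])
def rect(P): 
    r=cv2.minAreaRect((P[:,:2]*1000).astype(np.float32)); return np.round(r[0],1),np.round(r[1],1),round(r[2],2)
b=a.astype(int)
blue=(b[...,2]>b[...,0]*1.6)&(b[...,2]>60)&(W[...,2]<.02)
n,l,st,_=cv2.connectedComponentsWithStats(blue.astype(np.uint8)); print(st[1:][st[1:,4]>300])
rim=(W[...,2]>.068)&(W[...,2]<.085)
print('rim',rim.sum(),rect(W[rim]),np.median(W[rim],0), 'blue',rect(W[blue]))
goto([.604,.172,.2],3.8)
E
```

```text
0.87 [62.4, 192.4]
0.61 [258.9, 174.6]
[[   3  107   56   52 1268]
 [ 207  118   52   99 1723]
 [ 276  126   43  100 1415]
 [  71  128   73  142 4570]]
rim 4085 (array([ 422.5, -194.5]), array([304.8, 105.2]), 4.88) [ 0.52247833 -0.1754576   0.07439319] blue (array([ 401.1, -211.4]), array([211.1, 397.7]), 89.92)
pos [ 0.533  -0.1474  0.2479] yawy 4.05 toolz [-6.0e-04  1.2e-03 -1.0e+00] t 2.53 q6 1.23 w 0.0362
delta tool [0.3135 0.0935 0.0483]
twist [-0.03 -0.07  0.25]
```

View pics/jig.png

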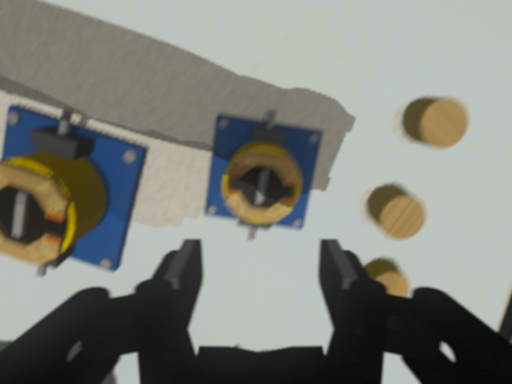

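The small jig is at (263,183) in this picture. The key is upright at (262,186) and the slots point left and right, along world x. Now I fit it precisely.

```bash
python3 - <<'E'
from h import *
z=np.load('cj.npz');W=z['W'];a=z['a'];b=a.astype(int)
u,v=np.meshgrid(np.arange(512),np.arange(384)); box=(u>200)&(u<330)&(v>105)&(v<245)
def rect(P): 
    r=cv2.minAreaRect((P[:,:2]*1000).astype(np.float32)); return np.round(r[0],1),np.round(r[1],1),round(r[2],2)
blue=box&(b[...,2]>b[...,0]*1.6)&(b[...,2]>60)&(W[...,2]<.02)
print('plate',rect(W[blue]),np.median(W[blue][:,2]))
rim=box&(W[...,2]>.068)&(W[...,2]<.085)&((W[...,1]>-.23)&(W[...,1]<-.12))
P=W[rim]; zt=np.percentile(P[:,2],[10,50,90]); print('z',zt)
for lo in (.070,.072):
    k=rim&(W[...,2]>lo); c,r=cv2.minEnclosingCircle((W[k][:,:2]*1000).astype(np.float32)); print('encl',c,r,k.sum(), rect(W[k]))
org=box&rim&(b[...,0]>150)&(b[...,0]>2.2*b[...,2])
hsv=cv2.cvtColor(a,cv2.COLOR_RGB2HSV)
for (x,y) in [(232,183),(240,183),(290,188),(285,190),(262,185),(262,150)]: print((x,y),a[y,x],hsv[y,x],W[y,x].round(3))
big=cv2.resize(a[110:250,195:335],None,fx=4,fy=4,interpolation=cv2.INTER_CUBIC); save('jigc.png',big)
E
```

```text
plate (array([ 533.9, -172.1]), array([122.8, 124.9]), 84.47) 0.011779612260323313
z [0.06858927 0.07427858 0.07549907]
encl (531.5826416015625, -174.83944702148438) 42.49125289916992 2613 (array([ 531.7, -173. ]), array([80.4, 77.2]), 77.82)
encl (531.5826416015625, -174.83944702148438) 42.49125289916992 2529 (array([ 531.4, -174.8]), array([74.9, 72.4]), 84.91)
(232, 183) [57 54 47] [21 45 57] [ 0.502 -0.172  0.066]
(240, 183) [51 51 49] [30 10 51] [ 0.51  -0.171  0.067]
(290, 188) [45 41 32] [21 74 45] [ 0.565 -0.173  0.068]
(285, 190) [37 34 33] [ 8 28 37] [ 0.56  -0.176  0.067]
(262, 185) [68 65 63] [12 19 68] [ 0.534 -0.17   0.074]
(262, 150) [107  89  24] [ 23 198 107] [ 0.532 -0.134  0.068]
```

View pics/jigc.png

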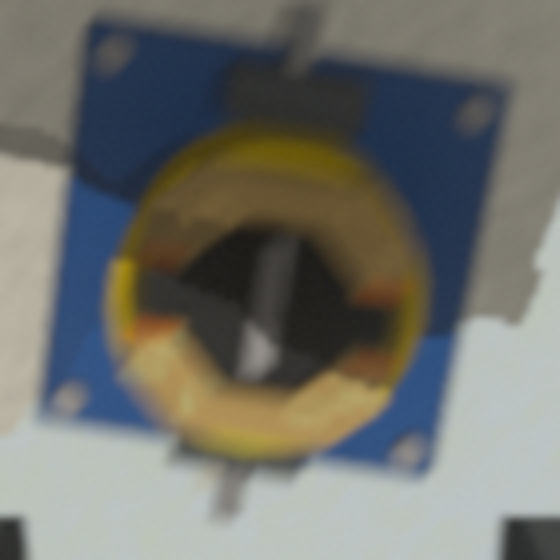

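Emit:
jog_arm(
  translation=[
    [0.0315,0.0095,0.003],
    [0.0315,0.0095,0.003],
    [0.0315,0.0095,0.003],
    [0.0315,0.0095,0.003],
    [0.0315,0.0095,0.003],
    [0.0315,0.0095,0.003],
    [0.0315,0.0095,0.003],
    [0.03,0.009,0.003],
  ],
  twist=[
    [0,0,0.3],
    [0,0,0],
    [0,0,0],
    [0,0,0],
    [0,0,0],
    [0,0,0],
    [0,0,0],
    [0,0,0],
  ],
  grip=[0.65,0.65,0.65,0.65,0.65,0.65,0.65,0.65],
)

```text
clock: 3.2
eef_pos: [0.5904, 0.1044, 0.2251]
tool_rot: [0.686, 0.728, 0.0, 0.0]
force: [-0.1, -0.5, -0.2]
grip_width: 0.0301
finger_force: 0.0
```

Emit:
jog_arm(
  translation=[
    [0,0,0],
    [0,0,0],
  ],
  twist=[
    [0,0,0],
    [0,0,0],
  ],
  grip=[0.68,0.68],
)

```text
clock: 3.37
eef_pos: [0.5902, 0.1042, 0.2245]
tool_rot: [0.685, 0.729, -0.001, -0.0]
force: [-0.9, -0.6, 0.0]
grip_width: 0.0275
finger_force: 0.0
```

```bash
python3 - <<'E'
from h import *
s,a,d=cap('wrist'); W=world('wrist',s,d); save('hand.png',a); np.savez('ch.npz',W=W,a=a)
def rect(P): 
    r=cv2.minAreaRect((P[:,:2]*1000).astype(np.float32)); return np.round(r[0],1),np.round(r[1],1),round(r[2],2)
print(s['eef_pos'],s['qvel'].round(3))
z=W[...,2]
for lo,hi in [(.055,.0735),(.0735,.083),(.084,.095)]:
    m=(z>lo)&(z<hi)&(W[...,0]>.57)
    n,l,st,_=cv2.connectedComponentsWithStats(m.astype(np.uint8))
    for i in range(1,n):
        if st[i,4]>150: print(lo,st[i],rect(W[l==i]),np.median(W[l==i],0).round(4))
goto([.604,.172,.046],3.8)
E
```

```text
[0.59020976 0.10416722 0.22446617] [-0.039 -0.02  -0.004  0.009 -0.005 -0.01 ]
0.055 [ 275    0   47  197 2567] (array([619.8, 171.6]), array([ 40.7, 185.8]), 4.0) [0.6091 0.1775 0.0686]
0.0735 [ 315    0   23  200 3089] (array([646.3, 170.7]), array([ 15.1, 181.6]), 3.92) [0.6456 0.1792 0.0786]
0.084 [  331     0   181   214 37406] (array([742.4, 170.4]), array([185. , 198.7]), 6.65) [0.7333 0.1759 0.0898]
pos [0.5902 0.1031 0.2249] yawy 3.51 toolz [-4.e-04 -4.e-04 -1.e+00] t 3.42 q6 1.68 w 0.0276
delta tool [0.068  0.0181 0.1789]
twist [-0.03  0.02 -0.29]
```

View pics/hand.png

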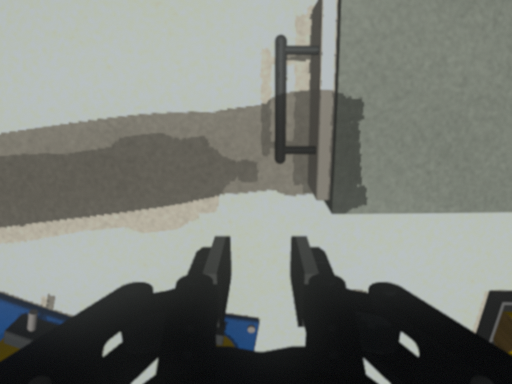

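The handle bar runs from (281,38) to (279,160) and the drawer front edge is at about column 325. Last move fell short, so I use smaller rows and compute the handle centre.

```bash
python3 - <<'E'
from h import *
z=np.load('ch.npz');W=z['W']
u,v=np.meshgrid(np.arange(512),np.arange(384))
m=(W[...,2]>.06)&(W[...,2]<.0735)&(u>270)&(u<287)&(v>33)&(v<166)
P=W[m]; r=cv2.minAreaRect((P[:,:2]*1000).astype(np.float32)); print(r,len(P)); c=np.array(r[0])/1000
f=np.polyfit(P[:,1],P[:,0],1); print('bar yaw',np.degrees(np.arctan(-f[0])))
goto([*c,.046],4.0)
E
```

```text
((604.90625, 171.61767578125), (11.016274452209473, 118.24384307861328), 4.0854291915893555) 1442
bar yaw 4.116047247074122
pos [0.5902 0.1031 0.2249] yawy 3.51 toolz [-4.e-04 -4.e-04 -1.e+00] t 3.42 q6 1.68 w 0.0276
delta tool [0.0675 0.0189 0.1789]
twist [-0.03  0.02 -0.49]
```

Emit:
jog_arm(
  translation=[
    [0.0135,0.0038,0],
    [0.0135,0.0038,0],
    [0.0135,0.0038,0],
    [0.0135,0.0038,0.01],
    [0.0135,0.0037,0.02],
    [0,0,0.025],
    [0,0,0.02],
    [0,0,0.015],
    [0,0,0.01],
    [0,0,0],
    [0,0,0],
  ],
  twist=[
    [0,0,-0.5],
    [0,0,0],
    [0,0,0],
    [0,0,0],
    [0,0,0],
    [0,0,0],
    [0,0,0],
    [0,0,0],
    [0,0,0],
    [0,0,0],
    [0,0,0],
  ],
  grip=[0.68,0.68,0.68,0.68,0.68,0.68,0.68,0.68,0.68,0.68,0.68],
)

```text
clock: 4.33
eef_pos: [0.6045, 0.1722, 0.1249]
tool_rot: [0.682, 0.731, -0.0, -0.0]
force: [-0.3, -0.4, 0.3]
grip_width: 0.0274
finger_force: 0.0
```

```bash
python3 - <<'E'
from h import *
goto([.6049,.1716,.046],4.0)
E
```

```text
pos [0.6045 0.1722 0.1249] yawy 3.97 toolz [-6.e-04 -2.e-04 -1.e+00] t 4.33 q6 1.78 w 0.0274
delta tool [-0.0006  0.0004  0.0789]
twist [-0.04  0.01 -0.03]
```

Emit:
jog_arm(
  translation=[
    [0,0,0.013],
    [0,0,0.013],
    [0,0,0.013],
    [0,0,0.013],
    [0,0,0.013],
    [0,0,0.013],
    [0,0,0],
    [0,0,0],
    [0,0,0],
    [0,0,0],
  ],
  twist=[
    [0,0,0],
    [0,0,0],
    [0,0,0],
    [0,0,0],
    [0,0,0],
    [0,0,0],
    [0,0,0],
    [0,0,0],
    [0,0,0],
    [0,0,0],
  ],
  grip=[0.68,0.68,0.68,0.68,0.68,0.68,0.68,1,1,1],
  force=40,
)

```text
clock: 5.17
eef_pos: [0.6052, 0.172, 0.048]
tool_rot: [0.682, 0.731, 0.001, 0.0]
force: [0.4, -0.1, 0.7]
grip_width: -0.0
finger_force: 0.0
```

```bash
python3 - <<'E'
from h import *
s,a,d=cap('wrist'); save('h2.png',a)
goto([.6049,.1716,.046],4.0)
E
```

```text
pos [0.6052 0.172  0.0481] yawy 3.96 toolz [ 1.4e-03  4.0e-04 -1.0e+00] t 5.22 q6 1.78 w 0.0002
delta tool [-0.0004 -0.0003  0.0021]
twist [ 0.08 -0.02 -0.04]
```

View pics/h2.png

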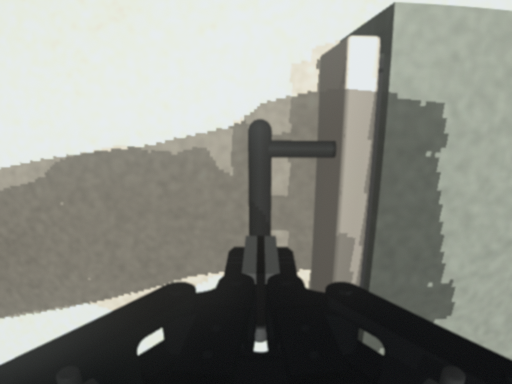

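The shut fingertips are at (261,240) and the bar runs down to them, so I check the depths and where the TCP projects.

```bash
python3 - <<'E'
from h import *
s,a,d=cap('wrist');W=world('wrist',s,d)
m,T=ext('wrist',s);Tc=np.linalg.inv(np.array(m['T_tool_cam']))
for p in [[0,0,0],[0,0,-.0187],[0.011,0,0],[0.011,0,-.04]]:
    q,_=cv2.projectPoints(np.array([p],float),cv2.Rodrigues(Tc[:3,:3])[0],Tc[:3,3],np.array(m['mtx']),np.array(m['D'])); print(p,q.ravel())
for v in range(120,300,10): print(v,W[v,261].round(4), a[v,261])
print(s['grip_width'])
E
```

```text
[0, 0, 0] [261.18208112 228.23146199]
[0, 0, -0.0187] [261.29961569 242.18879568]
[0.011, 0, 0] [261.18057466 209.27988339]
[0.011, 0, -0.04] [261.47285062 239.01243505]
120 [0.6009 0.2314 0.0662] [83 84 79]
130 [0.6012 0.2273 0.0697] [73 75 73]
140 [0.6015 0.223  0.0709] [69 71 68]
150 [0.6018 0.2184 0.0699] [68 69 67]
160 [0.6021 0.2138 0.0701] [65 66 64]
170 [0.6024 0.2094 0.071 ] [62 63 61]
180 [0.6028 0.2045 0.0699] [62 63 61]
190 [0.6031 0.1994 0.0687] [61 62 60]
200 [0.6034 0.1949 0.0703] [62 62 60]
210 [0.6037 0.1901 0.0705] [54 55 54]
220 [0.6041 0.1852 0.0708] [50 51 48]
230 [0.6044 0.18   0.0704] [49 49 48]
240 [0.6042 0.1827 0.0887] [33 32 29]
250 [0.6041 0.1827 0.0984] [31 30 28]
260 [0.6041 0.183  0.1078] [28 28 26]
270 [0.6041 0.183  0.1155] [26 27 25]
280 [0.6043 0.1799 0.117 ] [29 29 29]
290 [0.6045 0.1763 0.1177] [27 27 27]
0.00016196090375329264
```

```bash
python3 - <<'E'
from h import *
s,a,d=cap('wrist');W=world('wrist',s,d)
R=Ro.from_quat(s['tool_rot']).as_matrix();L=(W-s['eef_pos'])@R
for v in range(222,300,6): print(v,[tuple((L[v,c]*1000).round(0)) for c in (242,250,256,261,266,272,280)])
s2,a2,d2=cap('scene'); W2=world('scene',s2,d2)
m=(abs(W2[...,0]-.605)<.05)&(abs(W2[...,1]-.172)<.03)&(W2[...,2]>.05); P=W2[m]; 
print(len(P)); 
for z in np.arange(.05,.2,.01):
    k=abs(P[:,2]-z)<.005
    if k.any(): print(z.round(2),k.sum(),P[k].min(0).round(3),P[k].max(0).round(3))
x,y=np.where(m); save('sc2.png',cv2.resize(a2[130:230,280:400],None,fx=5,fy=5,interpolation=cv2.INTER_CUBIC))
E
```

```text
222 [(np.float64(-14.0), np.float64(-13.0), np.float64(48.0)), (np.float64(11.0), np.float64(-5.0), np.float64(-20.0)), (np.float64(12.0), np.float64(-3.0), np.float64(-22.0)), (np.float64(12.0), np.float64(-0.0), np.float64(-22.0)), (np.float64(11.0), np.float64(2.0), np.float64(-21.0)), (np.float64(-15.0), np.float64(8.0), np.float64(48.0)), (np.float64(-15.0), np.float64(13.0), np.float64(49.0))]
228 [(np.float64(-19.0), np.float64(-13.0), np.float64(48.0)), (np.float64(8.0), np.float64(-6.0), np.float64(-19.0)), (np.float64(9.0), np.float64(-3.0), np.float64(-22.0)), (np.float64(9.0), np.float64(-0.0), np.float64(-22.0)), (np.float64(9.0), np.float64(2.0), np.float64(-22.0)), (np.float64(-19.0), np.float64(8.0), np.float64(48.0)), (np.float64(-19.0), np.float64(13.0), np.float64(49.0))]
234 [(np.float64(-23.0), np.float64(-13.0), np.float64(48.0)), (np.float64(5.0), np.float64(-6.0), np.float64(-20.0)), (np.float64(6.0), np.float64(-3.0), np.float64(-22.0)), (np.float64(6.0), np.float64(-0.0), np.float64(-22.0)), (np.float64(5.0), np.float64(2.0), np.float64(-21.0)), (np.float64(
[... 4112 characters left out ...]
.143 0.062] [0.611 0.196 0.065]
0.07 40 [0.599 0.142 0.066] [0.613 0.199 0.075]
0.08 7 [0.606 0.162 0.079] [0.639 0.195 0.084]
0.09 21 [0.599 0.149 0.087] [0.654 0.198 0.095]
0.1 23 [0.59  0.158 0.097] [0.621 0.18  0.105]
0.11 22 [0.593 0.157 0.105] [0.621 0.18  0.114]
0.12 21 [0.584 0.156 0.115] [0.62  0.17  0.125]
0.13 42 [0.571 0.156 0.125] [0.639 0.182 0.135]
0.14 52 [0.562 0.156 0.135] [0.644 0.184 0.145]
0.15 70 [0.556 0.152 0.145] [0.655 0.192 0.155]
0.16 59 [0.557 0.152 0.155] [0.652 0.174 0.165]
0.17 54 [0.557 0.151 0.165] [0.652 0.176 0.175]
0.18 64 [0.557 0.149 0.175] [0.655 0.18  0.185]
0.19 77 [0.569 0.147 0.185] [0.65  0.185 0.195]
0.2 37 [0.588 0.155 0.195] [0.649 0.187 0.205]
```

View pics/sc2.png

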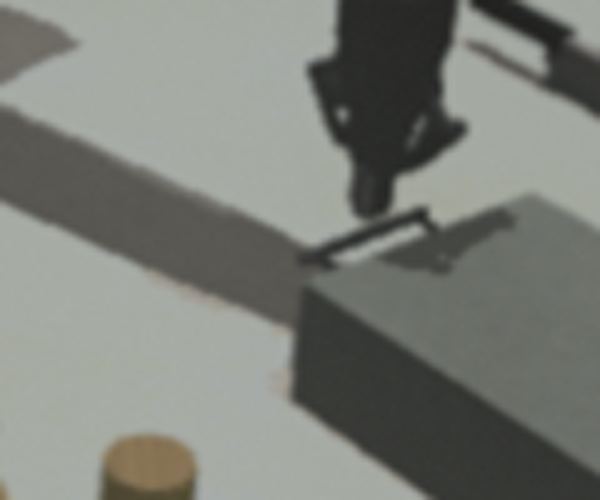

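The fingers closed above the bar: the tips sit about 38 mm short of the reported TCP. So I take the grasp point to be at tool z ≈ -0.057 and go 40 mm lower.

Emit:
jog_arm(
  translation=[
    [0,0,0],
    [0,0,0],
    [0,0,0],
    [0,0,0.01],
    [0,0,0.01],
    [0,0,0.01],
    [0,0,0.01],
    [0,0,0],
    [0,0,0],
    [0,0,0],
    [0,0,0],
  ],
  twist=[
    [0,0,0],
    [0,0,0],
    [0,0,0],
    [0,0,0],
    [0,0,0],
    [0,0,0],
    [0,0,0],
    [0,0,0],
    [0,0,0],
    [0,0,0],
    [0,0,0],
  ],
  grip=[0.68,0.68,0.68,0.68,0.68,0.68,0.68,1,1,1,1],
  force=40,
)

```text
clock: 6.28
eef_pos: [0.6036, 0.1715, 0.0053]
tool_rot: [0.682, 0.731, -0.001, -0.001]
force: [0.7, 0.4, -16.5]
grip_width: 0.0096
finger_force: 38.7
```

Emit:
jog_arm(
  translation=[
    [0,0,0],
    [0,0,-0.003],
    [0,0,-0.004],
    [0,0,0],
    [0,0,0],
    [0,0,0],
  ],
  twist=[
    [0,0,0],
    [0,0,0],
    [0,0,0],
    [0,0,0],
    [0,0,0],
    [0,0,0],
  ],
  grip=[0.75,0.75,0.75,1,1,1],
  force=40,
)

```text
clock: 6.78
eef_pos: [0.6061, 0.1722, 0.0167]
tool_rot: [0.682, 0.731, 0.002, 0.001]
force: [-0.9, -0.5, 8.5]
grip_width: 0.0092
finger_force: 39.0
```

Emit:
jog_arm(
  translation=[
    [0,-0.004,0.002],
    [0,-0.008,0],
    [0,-0.013,0],
    [0,-0.013,0],
    [0,-0.013,0],
    [0,-0.013,0],
    [0,-0.013,0],
    [0,-0.013,0],
    [0,-0.013,0],
    [0,-0.013,0],
    [0,-0.012,0],
    [0,-0.01,0],
  ],
  twist=[
    [0,0,0],
    [0,0,0],
    [0,0,0],
    [0,0,0],
    [0,0,0],
    [0,0,0],
    [0,0,0],
    [0,0,0],
    [0,0,0],
    [0,0,0],
    [0,0,0],
    [0,0,0],
  ],
  grip=[1,1,1,1,1,1,1,1,1,1,1,1],
  force=50,
)

```text
clock: 7.78
eef_pos: [0.4697, 0.163, 0.0166]
tool_rot: [0.682, 0.731, 0.004, 0.002]
force: [2.5, -1.7, 19.4]
grip_width: 0.0091
finger_force: 49.7
```

Emit:
jog_arm(
  translation=[
    [0,-0.004,-0.002],
    [0,-0.004,-0.002],
    [0,-0.004,0],
    [0,-0.003,0],
    [0,-0.003,0],
  ],
  twist=[
    [0,0,0],
    [0,0,0],
    [0,0,0],
    [0,0,0],
    [0,0,0],
  ],
  grip=[1,1,1,1,1],
)

```text
clock: 8.2
eef_pos: [0.4544, 0.1619, 0.0169]
tool_rot: [0.682, 0.731, 0.004, 0.004]
force: [41.1, 5.3, -23.0]
grip_width: 0.009
finger_force: 48.8
```

Emit:
jog_arm(
  translation=[
    [0,0.003,0],
    [0,0.001,0],
    [0,0,0],
    [0,0,0],
    [0,0,-0.01],
    [0,0,-0.025],
    [0,0,-0.035],
    [0,0,-0.035],
    [0,0,-0.035],
    [0,0,-0.035],
    [0,0,-0.025],
    [0,0,0],
  ],
  twist=[
    [0,0,0],
    [0,0,0],
    [0,0,0],
    [0,0,0],
    [0,0,0],
    [0,0,0],
    [0,0,0],
    [0,0,0],
    [0,0,0],
    [0,0,0],
    [0,0,0],
    [0,0,0],
  ],
  grip=[1,0.7,0.7,0.7,0.7,0.7,0.7,0.7,0.7,0.7,0.7,0.7],
)

```text
clock: 9.2
eef_pos: [0.4542, 0.1617, 0.2225]
tool_rot: [0.682, 0.731, 0.003, 0.002]
force: [1.1, 0.5, 0.8]
grip_width: 0.0256
finger_force: 0.0
```

```bash
python3 - <<'E'
from h import *
goto([.53,.14,.22])
s,a,d=cap('wrist');W=world('wrist',s,d)
s2,a2,d2=cap('top');W2=world('top',s2,d2)
np.savez('cd.npz',W=W,a=a,W2=W2,a2=a2)
for r in models.silhouettes('cap','wrist'): print('w',r['confidence'],r['centre'],np.nanmedian(W[r['region']],0))
for r in models.silhouettes('cap','top'): print('t',r['confidence'],r['centre'],np.nanmedian(W2[r['region']],0))
m=(W2[...,2]>.055)&(W2[...,2]<.074)&(W2[...,1]>.08)&(W2[...,1]<.28)&(W2[...,0]>.42)&(W2[...,0]<.5)
print('handle?',m.sum(),np.nanmedian(W2[m],0))
save('dr.png',np.hstack([a[:,:],]))
E
```

```text
pos [0.4542 0.1617 0.2225] yawy 3.96 toolz [ 0.0073  0.0025 -1.    ] t 9.2 q6 1.84 w 0.0256
delta tool [-0.0269  0.0741  0.003 ]
w 0.59 [382.1, 139.6] [0.57736158 0.19764118 0.04299581]
t 0.7 [266.8, 187.2] [ 0.53229011 -0.17476778  0.06638251]
handle? 291 [0.45801069 0.15953083 0.06745587]
```

View pics/dr.png

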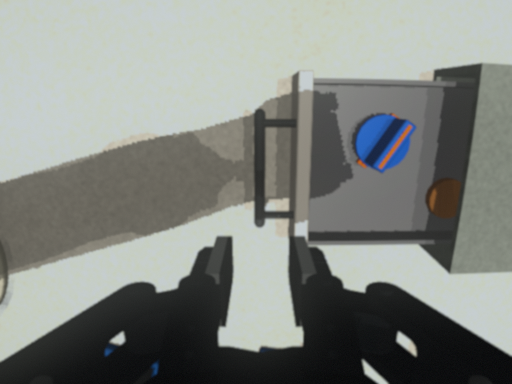

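The drawer is out and the cap stands at (384,142), with its orange-striped bar running from (378,168) to (413,125). The wooden disc is behind it at (443,198).

```bash
cat > capfit.py <<'E'
from h import *
def capfit(W,box):
    m=box&(W[...,2]>.062)&(W[...,2]<.08); P=W[m]
    r=cv2.minAreaRect((P[:,:2]*1000).astype(np.float32)); c=np.array(r[0]);w,h=r[1];ang=r[2] if w>h else r[2]+90
    print('bar',m.sum(),c.round(1),np.round(r[1],1),'yaw x',round(ang,1),'z',np.median(P[:,2]).round(4))
    m=box&(W[...,2]>.034)&(W[...,2]<.048); P=W[m]
    print('flange encl',cv2.minEnclosingCircle((P[:,:2]*1000).astype(np.float32)),np.median(P[:,2]))
    return c/1000,ang
E
python3 - <<'E'
from capfit import *
z=np.load('cd.npz');W=z['W']
u,v=np.meshgrid(np.arange(512),np.arange(384))
c,ang=capfit(W,(u>345)&(u<425)&(v>100)&(v<180))
m=(W[...,2]>.074)&(W[...,2]<.084)&(u>285)&(u<325)&(v>65)&(v<245)
r=cv2.minAreaRect((W[m][:,:2]*1000).astype(np.float32));print('front',r)
m=(W[...,2]>.085)&(u>430)&(v<270);m2=m&(u<490); P=W[m]
for yy in (.1,.14,.18,.22): 
    k=abs(P[:,1]-yy)<.003; print(yy,P[k][:,0].min() if k.any() else None)
goto([*c,.15],ang+90); goto([*c,.15],ang-90)
E
```

```text
bar 947 [583.3 195.1] [56.1 14.9] yaw x 61.3 z 0.0716
flange encl ((583.5506591796875, 195.00643920898438), 30.498489379882812) 0.03986173363623374
front ((495.3179931640625, 175.38670349121094), (14.890721321105957, 166.5525360107422), 4.145266056060791)
0.1 0.6573167194792584
0.14 0.6547522128515815
0.18 0.6519294209763886
0.22 0.6498211885628228
pos [0.4526 0.1612 0.2155] yawy 3.96 toolz [-1.1e-03 -5.0e-04 -1.0e+00] t 9.4 q6 1.84 w 0.0258
delta tool [0.0248 0.1327 0.0653]
twist [-5.000e-02 -7.000e-02 -1.473e+02]
pos [0.4526 0.1612 0.2155] yawy 3.96 toolz [-1.1e-03 -5.0e-04 -1.0e+00] t 9.4 q6 1.84 w 0.0258
delta tool [0.0248 0.1327 0.0653]
twist [-0.05  0.04 32.7 ]
```

Emit:
jog_arm(
  translation=[
    [0,0,0],
    [0,0,0],
    [0,0,0],
    [0,0,0],
    [0,0,0],
    [0.0154,0.0164,0.01],
    [0.0154,0.0164,0.01],
    [0.0154,0.0164,0.01],
    [0.0154,0.0164,0.01],
    [0.0154,0.0164,0.01],
    [0.0154,0.0164,0],
    [0,0,0],
  ],
  twist=[
    [0,0,6.54],
    [0,0,6.54],
    [0,0,6.54],
    [0,0,6.54],
    [0,0,6.54],
    [0,0,0],
    [0,0,0],
    [0,0,0],
    [0,0,0],
    [0,0,0],
    [0,0,0],
    [0,0,0],
  ],
  grip=[0.45,0.45,0.45,0.45,0.45,0.45,0.45,0.45,0.45,0.45,0.45,0.45],
)

```text
clock: 10.4
eef_pos: [0.5852, 0.1953, 0.162]
tool_rot: [0.861, 0.509, -0.002, -0.0]
force: [1.1, -0.5, 0.0]
grip_width: 0.0474
finger_force: 0.0
```

```bash
python3 - <<'E'
from h import *
goto([.5834,.1950,.013],-28.7)
E
```

```text
pos [0.5852 0.1953 0.162 ] yawy -28.75 toolz [-0.0044 -0.0016 -1.    ] t 10.4 q6 2.39 w 0.0474
delta tool [-0.0006 -0.0009  0.149 ]
twist [-0.18  0.2  -0.05]
```

Emit:
jog_arm(
  translation=[
    [0,0,0.018],
    [0,0,0.018],
    [0,0,0.018],
    [0,0,0.018],
    [0,0,0.018],
    [0,0,0.018],
    [0,0,0.015],
    [0,0,0.012],
    [0,0,0.008],
    [0,0,0.004],
    [0,0,0],
  ],
  twist=[
    [0,0,0],
    [0,0,0],
    [0,0,0],
    [0,0,0],
    [0,0,0],
    [0,0,0],
    [0,0,0],
    [0,0,0],
    [0,0,0],
    [0,0,0],
    [0,0,0],
  ],
  grip=[0.45,0.45,0.45,0.45,0.45,0.45,0.45,0.45,0.45,0.45,0.45],
)

```text
clock: 11.32
eef_pos: [0.5832, 0.1948, 0.0183]
tool_rot: [0.86, 0.509, -0.001, -0.0]
force: [0.1, -0.1, -0.3]
grip_width: 0.0472
finger_force: 0.0
```

Emit:
jog_arm(
  translation=[
    [0,0,0],
    [0,0,0],
    [0,0,0],
    [0,0,0],
    [0,0,0],
  ],
  twist=[
    [0,0,0],
    [0,0,0],
    [0,0,0],
    [0,0,0],
    [0,0,0],
  ],
  grip=[0.7,0.85,1,1,1],
  force=60,
)

```text
clock: 11.73
eef_pos: [0.5844, 0.1953, 0.0202]
tool_rot: [0.86, 0.509, 0.001, 0.0]
force: [-0.6, -0.2, 6.2]
grip_width: 0.0127
finger_force: 59.4
```

Emit:
jog_arm(
  translation=[
    [0,0,-0.008],
    [0,0,-0.012],
    [0,0,-0.018],
    [0,0,-0.02],
    [0,0,-0.02],
    [0,0,-0.02],
    [0,0,-0.02],
    [0,0,-0.02],
    [0,0,-0.015],
    [0,0,0],
    [0,0,0],
  ],
  twist=[
    [0,0,0],
    [0,0,0],
    [0,0,0],
    [0,0,0],
    [0,0,0],
    [0,0,0],
    [0,0,0],
    [0,0,0],
    [0,0,0],
    [0,0,0],
    [0,0,0],
  ],
  grip=[1,1,1,1,1,1,1,1,1,1,1],
  force=80,
)

```text
clock: 12.65
eef_pos: [0.5841, 0.1952, 0.173]
tool_rot: [0.86, 0.509, 0.001, 0.0]
force: [-0.2, 0.0, -2.1]
grip_width: 0.0123
finger_force: 79.3
```

```bash
python3 - <<'E'
from h import *
s,a,d=cap('wrist');W=world('wrist',s,d); save('held.png',a)
print(s['eef_pos'],s['qvel'].round(3),s['grip_width'])
b=a.astype(int);m=(b[...,2]>b[...,0]*1.6)&(b[...,2]>50)
n,l,st,_=cv2.connectedComponentsWithStats(m.astype(np.uint8))
R=Ro.from_quat(s['tool_rot']).as_matrix();L=((W-s['eef_pos'])@R)*1000
for i in range(1,n):
    if st[i,4]>100: P=L[l==i]; print(st[i],np.nanpercentile(P,[2,50,98],axis=0).round(1).tolist(), cv2.minEnclosingCircle(P[~np.isnan(P[:,0])][:,:2].astype(np.float32)))
goto([.532,-.173,.16],84.5)
E
```

```text
[0.58414126 0.195197   0.17302622] [ 0.001  0.016 -0.046 -0.016  0.    -0.   ] 0.012311812577590314
[ 201  183  119  146 7520] [[-22.8, -27.2, -52.3], [11.4, -0.5, -20.1], [28.6, 26.3, -18.0]] ((-34.210609436035156, 20.757282257080078), 70.39849090576172)
pos [0.5837 0.195  0.1717] yawy -28.74 toolz [-3.e-04 -1.e-04 -1.e+00] t 12.7 q6 2.39 w 0.0122
delta tool [-0.3475  0.1316  0.0118]
twist [-2.0000e-02 -0.0000e+00 -1.1324e+02]
```

View pics/held.png

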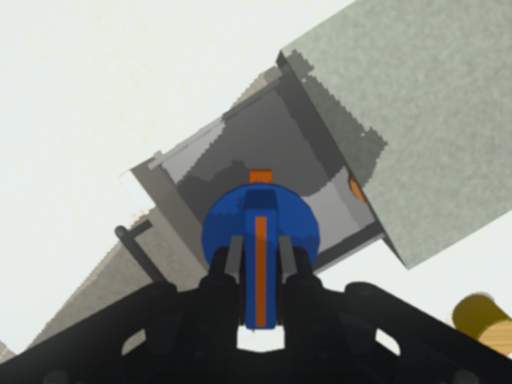

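The cap is held straight by its bar at (261,235) and the drawer is still out. Next I rotate the tool and carry the cap to the jig.

Emit:
jog_arm(
  translation=[
    [0,0,0],
    [0,0,0],
    [0,0,0],
    [0,0,0],
    [0,0,0],
    [0,0,0],
    [0,0,0],
    [0,0,0],
    [0,0,0],
    [0,0,0],
    [0,0,0],
    [0,0,0],
  ],
  twist=[
    [0,0,-7],
    [0,0,-7],
    [0,0,-7],
    [0,0,-7],
    [0,0,-7],
    [0,0,-7],
    [0,0,-7],
    [0,0,-7],
    [0,0,-7],
    [0,0,-7],
    [0,0,-7],
    [0,0,-7],
  ],
  grip=[1,1,1,1,1,1,1,1,1,1,1,1],
)

```text
clock: 13.7
eef_pos: [0.5831, 0.1948, 0.1704]
tool_rot: [0.296, 0.955, -0.001, -0.001]
force: [0.5, 0.4, -0.5]
grip_width: 0.012
finger_force: 79.4
```

Emit:
jog_arm(
  translation=[
    [0,0,0],
    [0,0,0],
    [0,0,0],
    [0,0,0],
    [0.001,-0.022,0],
    [0.001,-0.022,0],
    [0.001,-0.022,0],
    [0.001,-0.022,0],
    [0.001,-0.022,0],
    [0.001,-0.022,0],
    [0.001,-0.022,0],
    [0.001,-0.022,0],
  ],
  twist=[
    [0,0,-7],
    [0,0,-7],
    [0,0,-7],
    [0,0,-7],
    [0,0,-1.2],
    [0,0,0],
    [0,0,0],
    [0,0,0],
    [0,0,0],
    [0,0,0],
    [0,0,0],
    [0,0,0],
  ],
  grip=[1,1,1,1,1,1,1,1,1,1,1,1],
)

```text
clock: 14.7
eef_pos: [0.5573, 0.0197, 0.1705]
tool_rot: [0.048, 0.999, -0.0, -0.001]
force: [0.2, -0.1, -1.4]
grip_width: 0.012
finger_force: 79.4
```

```bash
python3 - <<'E'
from h import *
goto([.532,-.173,.16],84.5)
E
```

```text
pos [0.5573 0.0197 0.1705] yawy 84.47 toolz [-2.4e-03 -1.0e-04 -1.0e+00] t 14.7 q6 0.13 w 0.012
delta tool [ 0.0066 -0.1942  0.0106]
twist [-0.02 -0.13 -0.03]
```

Emit:
jog_arm(
  translation=[
    [0.001,-0.019,0],
    [0.001,-0.019,0],
    [0.001,-0.019,0],
    [0.001,-0.019,0],
    [0.001,-0.019,0],
    [0.001,-0.015,0],
    [0,0,0],
    [0,0,0],
    [0,0,0],
  ],
  twist=[
    [0,0,0],
    [0,0,0],
    [0,0,0],
    [0,0,0],
    [0,0,0],
    [0,0,0],
    [0,0,0],
    [0,0,0],
    [0,0,0],
  ],
  grip=[1,1,1,1,1,1,1,1,1],
)

```text
clock: 15.45
eef_pos: [0.5414, -0.0878, 0.1712]
tool_rot: [0.048, 0.999, 0.0, -0.001]
force: [-0.4, -0.3, -1.2]
grip_width: 0.012
finger_force: 79.4
```

```bash
python3 - <<'E'
from h import *
s,a,d=cap('wrist');W=world('wrist',s,d); save('jig2.png',a); np.savez('cj2.npz',W=W,a=a)
print(s['eef_pos'],s['qvel'].round(3)); goto([.532,-.173,.16],84.5)
b=a.astype(int)
def rect(P): 
    r=cv2.minAreaRect((P[:,:2]*1000).astype(np.float32)); return np.round(r[0],1),np.round(r[1],1),round(r[2],2)
reg=(abs(W[...,0]-.532)<.075)&(abs(W[...,1]+.173)<.075)
blue=reg&(b[...,2]>b[...,0]*1.6)&(b[...,2]>50)&(W[...,2]<.02)
print('plate',blue.sum(),rect(W[blue]),np.median(W[blue][:,2]))
rim=reg&(abs(W[...,2]-.075)<.004); P=W[rim]
print('rim',len(P),cv2.minEnclosingCircle((P[:,:2]*1000).astype(np.float32)),np.median(P[:,2]))
v,u=np.where(rim);print('px',u.min(),u.max(),v.min(),v.max())
m,T=ext('wrist',s);Ti=np.linalg.inv(T)
for p in [(.532,-.173,.075)]:
    q,_=cv2.projectPoints(np.array([p]),cv2.Rodrigues(Ti[:3,:3])[0],Ti[:3,3],np.array(m['mtx']),np.array(m['D'])); print(q.ravel())
E
```

```text
[ 0.54140054 -0.08776052  0.17118958] [ 0.012 -0.001  0.007  0.001 -0.001 -0.001]
pos [ 0.5416 -0.0875  0.1714] yawy 84.49 toolz [-1.e-03  4.e-04 -1.e+00] t 15.5 q6 -0.06 w 0.0122
delta tool [ 0.0013 -0.086   0.0114]
twist [ 0.02 -0.06 -0.01]
plate 4614 (array([ 530.8, -174.6]), array([127.6, 126.6]), 84.43) 0.0117597393959043
rim 4263 ((530.9995727539062, -175.46807861328125), 42.600341796875) 0.07472255279468165
px 109 200 139 224
[157.22231815 184.33232076]
```

```bash
python3 - <<'E'
from h import *
z=np.load('cj2.npz');W=z['W'];a=z['a']
reg=(abs(W[...,0]-.531)<.055)&(abs(W[...,1]+.175)<.055)
s=telemetry.get_state()
rim=reg&(abs(W[...,2]-.075)<.0035)
# pixel -> ray intersection w/ plane z=.075, template score over all pixels in reg
m,T=ext('wrist',dict(s)); C=T[:3,3]
Q=W[reg]; t=(.075-C[2])/(Q[:,2]-C[2]); X=(C+(Q-C)*t[:,None])[:,:2]*1000; on=rim[reg]
def tmpl(x,y,th,R):
    p=X-[x,y]; c,s_=np.cos(th),np.sin(th); q=np.c_[p[:,0]*c+p[:,1]*s_,-p[:,0]*s_+p[:,1]*c]; r=np.hypot(*q.T)
    return (r<R)&(r>22)&~((abs(q[:,1])<8)&(abs(q[:,0])<37))
best=[]
for R in (41,42,43):
  for x in np.arange(527,536,.5):
    for y in np.arange(-180,-169,.5):
      for th in np.radians([-8.5,-5.5,-2.5]): best.append(((tmpl(x,y,th,R)==on).mean(),x,y,np.degrees(th),R))
best.sort(reverse=True); print(best[:6]); b=np.array(best[:30]);print(b.mean(0))
print(on.sum())
hsv=cv2.cvtColor(a,cv2.COLOR_RGB2HSV)
k=reg&(hsv[...,0]<13)&(hsv[...,1]>130)&(hsv[...,2]>60)&(abs(W[...,2]-.075)<.006); P=W[k]*1000; print('orange',k.sum())
if k.sum()>10:
    n,l,st,_=cv2.connectedComponentsWithStats(k.astype(np.uint8))
    for i in range(1,n):
        if st[i,4]>4: print(st[i,4],W[l==i].mean(0)*1000)
kk=reg&(abs(W[...,2]-.0735)<.002)&(np.hypot(W[...,0]-.531,W[...,1]+.175)<.02); print('key',kk.sum(),(W[kk].mean(0)*1000) if kk.any() else 0)
E
```

```text
[(np.float64(0.9461245839277223), np.float64(532.0), np.float64(-175.0), np.float64(-5.5), 41), (np.float64(0.9456015216357584), np.float64(532.0), np.float64(-174.5), np.float64(-5.5), 41), (np.float64(0.9454113171659534), np.float64(531.0), np.float64(-175.0), np.float64(-5.5), 41), (np.float64(0.9453637660485021), np.float64(531.5), np.float64(-175.0), np.float64(-5.5), 41), (np.float64(0.9452211126961484), np.float64(532.0), np.float64(-175.5), np.float64(-5.5), 41), (np.float64(0.9450309082263433), np.float64(531.0), np.float64(-174.5), np.float64(-5.5), 41)]
[   0.94369631  531.75       -175.03333333   -6.2          41.06666667]
4212
orange 0
key 332 [ 530.91727647 -175.48873449   73.34634907]
```

```bash
python3 - <<'E'
from h import *
from scipy.optimize import least_squares
z=np.load('cj2.npz');W=z['W'];a=z['a'];b=a.astype(int)
q=[.048,.999,0,-.001]; s=telemetry.get_state(); p=np.array([.5414,-.08776,.17119]); R=Ro.from_quat(s['tool_rot']).as_matrix()
L=(W-p)@R*1000
fl=(b[...,2]>b[...,0]*1.5)&(b[...,2]>40)&(L[...,2]>-26)&(L[...,2]<-12)
print(fl.sum(),np.nanmedian(L[fl],0))
c=max(cv2.findContours(fl.astype(np.uint8),0,1)[0],key=len)[:,0]
E=np.array([L[v,u] for u,v in c]); E=E[(np.hypot(E[:,0],E[:,1])>26)&(E[:,0]>3)]
print(len(E),E[:,2].mean())
f=lambda r:least_squares(lambda x:np.hypot(E[:,0]-x[0],E[:,1]-x[1])-r,[0,0],loss='soft_l1').x
g=least_squares(lambda x:np.hypot(E[:,0]-x[0],E[:,1]-x[1])-x[2],[0,0,30],loss='soft_l1').x
print('R30',f(30),'R29',f(29.3),'free',g)
hsv=cv2.cvtColor(a,cv2.COLOR_RGB2HSV)
o=(hsv[...,0]<14)&(hsv[...,1]>130)&(hsv[...,2]>60)&(np.hypot(L[...,0],L[...,1])<60)
n,l,st,_=cv2.connectedComponentsWithStats(o.astype(np.uint8))
for i in range(1,n):
    if st[i,4]>20: print(st[i],np.nanpercentile(L[l==i],[3,50,97],axis=0).round(1).tolist())
goto([.5314,-.1751,.12],84.5)
E
```

```text
4105 [ 12.45329591  -3.54218993 -19.33274807]
199 -19.43404832473478
R30 [ 0.01027863 -0.49016314] R29 [ 0.86930048 -0.46986179] free [ 1.10824753 -0.46188338 29.10577958]
[249 170  23  13 274] [[28.3, -5.5, -6.4], [31.3, -0.3, -5.2], [34.0, 5.2, -3.6]]
[256 218   9 108 828] [[-20.2, -1.9, -52.8], [6.1, -0.3, -51.7], [24.3, 1.3, -50.7]]
pos [ 0.5416 -0.0875  0.1714] yawy 84.49 toolz [-1.e-03  4.e-04 -1.e+00] t 15.5 q6 -0.06 w 0.0122
delta tool [ 0.0017 -0.0881  0.0514]
twist [ 0.02 -0.06 -0.01]
```

Emit:
jog_arm(
  translation=[
    [0,-0.0147,0],
    [0,-0.0147,0],
    [0,-0.0147,0],
    [0,-0.0147,0],
    [0.0005,-0.0147,0],
    [0.0005,-0.0142,0],
    [0,0,0.02],
    [0,0,0.02],
    [0,0,0.02],
    [0,0,0.015],
    [0,0,0.006],
    [0,0,0],
  ],
  twist=[
    [0,0,0],
    [0,0,0],
    [0,0,0],
    [0,0,0],
    [0,0,0],
    [0,0,0],
    [0,0,0],
    [0,0,0],
    [0,0,0],
    [0,0,0],
    [0,0,0],
    [0,0,0],
  ],
  grip=[1,1,1,1,1,1,1,1,1,1,1,1],
  force=100,
)

```text
clock: 16.5
eef_pos: [0.5316, -0.1744, 0.0894]
tool_rot: [0.048, 0.999, 0.0, -0.001]
force: [0.3, -0.3, -0.6]
grip_width: 0.0116
finger_force: 102.3
```

Emit:
jog_arm(
  translation=[
    [0,0,0],
    [0,0,0],
  ],
  twist=[
    [0,0,0],
    [0,0,0],
  ],
  grip=[1,1],
)

```text
clock: 16.67
eef_pos: [0.5329, -0.1752, 0.0923]
tool_rot: [0.048, 0.999, -0.0, 0.001]
force: [1.0, -0.2, 0.1]
grip_width: 0.0117
finger_force: 102.3
```

```bash
python3 - <<'E'
from h import *
s,a,d=cap('wrist'); save('pre.png',cv2.resize(a[90:330,130:390],None,fx=2.3,fy=2.3))
print(s['eef_pos'],s['force']);goto([.5306,-.1748,.085],84.5)
E
```

```text
[ 0.53291996 -0.17523493  0.09232257] [ 0.96059452 -0.23534361  0.13952974]
pos [ 0.533  -0.1754  0.0924] yawy 84.48 toolz [ 1.8e-03 -5.0e-04 -1.0e+00] t 16.72 q6 -0.22 w 0.0116
delta tool [0.0024 0.0003 0.0074]
twist [-0.02  0.1  -0.02]
```

View pics/pre.png

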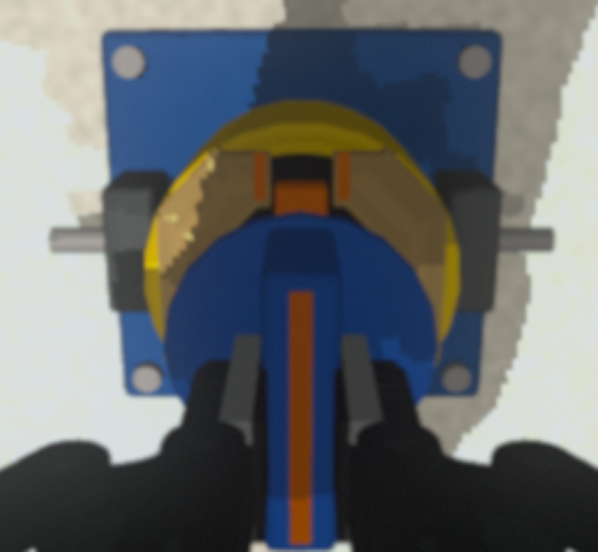

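Before insertion, the lug (275–328) is centred between the orange slot edges (270–335). I nudge x and press down.

Emit:
jog_arm(
  translation=[
    [0.001,0,0.002],
    [0.0008,0,0.003],
    [0,0,0.003],
    [0,0,0.003],
    [0,0,0.003],
    [0,0,0.003],
    [0,0,0],
  ],
  twist=[
    [0,0,0],
    [0,0,0],
    [0,0,0],
    [0,0,0],
    [0,0,0],
    [0,0,0],
    [0,0,0],
  ],
  grip=[1,1,1,1,1,1,1],
)

```text
clock: 17.3
eef_pos: [0.5305, -0.1752, 0.0733]
tool_rot: [0.048, 0.999, 0.0, -0.0]
force: [0.8, -0.4, -1.9]
grip_width: 0.0118
finger_force: 102.3
```

Emit:
jog_arm(
  translation=[
    [0,0,0.003],
    [0,0,0.003],
    [0,0,0.003],
    [0,0,0.002],
    [0,0,0.002],
    [0,0,0],
  ],
  twist=[
    [0,0,0],
    [0,0,0],
    [0,0,0],
    [0,0,0],
    [0,0,0],
    [0,0,0],
  ],
  grip=[1,1,1,1,1,1],
)

```text
clock: 17.8
eef_pos: [0.5306, -0.1753, 0.0611]
tool_rot: [0.048, 0.999, -0.0, 0.0]
force: [0.1, 0.4, 4.8]
grip_width: 0.0115
finger_force: 102.9
```

Emit:
jog_arm(
  translation=[
    [0,0,0.001],
    [0,0,0.001],
    [0,0,0.001],
    [0,0,0],
  ],
  twist=[
    [0,0,0],
    [0,0,0],
    [0,0,0],
    [0,0,0],
  ],
  grip=[1,1,1,1],
)

```text
clock: 18.13
eef_pos: [0.5308, -0.1753, 0.0609]
tool_rot: [0.048, 0.999, -0.0, 0.001]
force: [-7.1, 1.7, 20.7]
grip_width: 0.0113
finger_force: 105.7
```

Emit:
jog_arm(
  translation=[
    [0,0,-0.001],
    [0,0,0],
    [0,0,0],
    [0,0,0],
    [0,0,0],
    [0,0,0],
    [0,0,0],
    [0,0,0],
    [0,0,0],
    [0,0,0],
    [0,0,0],
    [0,0,0],
  ],
  twist=[
    [0,0,0],
    [0,0,2],
    [0,0,4],
    [0,0,5],
    [0,0,5],
    [0,0,5],
    [0,0,5],
    [0,0,5],
    [0,0,5],
    [0,0,5],
    [0,0,4],
    [0,0,0],
  ],
  grip=[1,1,1,1,1,1,1,1,1,1,1,1],
  force=120,
)

```text
clock: 19.13
eef_pos: [0.5316, -0.1757, 0.0609]
tool_rot: [0.429, 0.903, 0.0, 0.002]
force: [-0.1, 0.4, 12.3]
grip_width: 0.0115
finger_force: 117.9
```

```bash
python3 - <<'E'
from h import *
s=telemetry.get_state();print(s['force'].round(1),s['wrist_torque'].round(2)); goto([.5307,-.1753,.0608],-5.5)
E
```

```text
[-0.1  0.4 12.3] [-0.08  0.17 -0.01]
pos [ 0.5316 -0.1757  0.0609] yawy 39.21 toolz [ 0.0031 -0.0012 -1.    ] t 19.13 q6 0.57 w 0.0115
delta tool [ 0.0008 -0.0004  0.0001]
twist [ 0.16  0.12 44.71]
```

Emit:
jog_arm(
  translation=[
    [0,0,0],
    [0,0,0],
    [0,0,0],
    [0,0,0],
    [0,0,0],
    [0,0,0],
    [0,0,0],
    [0,0,0],
    [0,0,0],
    [0,0,0],
    [0,0,0],
    [0,0,0],
  ],
  twist=[
    [0,0,3],
    [0,0,5],
    [0,0,5],
    [0,0,5],
    [0,0,5],
    [0,0,5],
    [0,0,5],
    [0,0,5],
    [0,0,4],
    [0,0,3],
    [0,0,2],
    [0,0,0],
  ],
  grip=[1,1,1,1,1,1,1,1,1,1,1,1],
)

```text
clock: 20.13
eef_pos: [0.5311, -0.1754, 0.0609]
tool_rot: [0.753, 0.658, 0.001, 0.001]
force: [-2.0, 1.3, 14.5]
grip_width: 0.0115
finger_force: 118.1
```

```bash
python3 - <<'E'
from h import *
s,a,d=cap('wrist');print(s['force'].round(1),s['wrist_torque'].round(2)); goto([.5307,-.1753,.0608],-5.5)
W=world('wrist',s,d);R=Ro.from_quat(s['tool_rot']).as_matrix();L=(W-s['eef_pos'])@R*1000
hsv=cv2.cvtColor(a,cv2.COLOR_RGB2HSV)
o=(hsv[...,0]<14)&(hsv[...,1]>130)&(hsv[...,2]>60)&(L[...,2]<-44)&(L[...,2]>-60)
v,u=np.where(o); P=L[o][:,:2]; f=np.polyfit(P[:,0],P[:,1],1); print('stripe in tool',o.sum(),np.degrees(np.arctan(f[0])),np.median(L[o],0))
g=(hsv[...,2]>0)&(np.hypot(L[...,0],L[...,1])<29)&(L[...,2]<-15)&(L[...,2]>-24);print('flange toolz',np.median(L[g][:,2]),'world z',np.median(W[g][:,2]))
E
```

```text
[-2.   1.3 14.5] [0.32 0.56 0.05]
pos [ 0.5311 -0.1753  0.0609] yawy -7.56 toolz [ 2.3e-03 -6.0e-04 -1.0e+00] t 20.18 q6 1.38 w 0.0112
delta tool [-0.     -0.0004  0.0001]
twist [ 0.13  0.02 -2.06]
stripe in tool 929 -0.2557632076362477 [  2.95758328  -0.61076094 -51.74326537]
flange toolz -19.290659187482007 world z 0.08022341813636621
```

Emit:
jog_arm(
  translation=[
    [0,0,0],
    [0,0,0],
    [0,0,0],
    [0,0,0],
  ],
  twist=[
    [0,0,1],
    [0,0,1],
    [0,0,0],
    [0,0,0],
  ],
  grip=[1,1,1,1],
)

```text
clock: 20.52
eef_pos: [0.5311, -0.1753, 0.0609]
tool_rot: [0.763, 0.646, 0.001, 0.001]
force: [-2.3, 0.9, 14.0]
grip_width: 0.0111
finger_force: 118.1
```

```bash
python3 - <<'E'
from h import *
s=telemetry.get_state();print(s['force'].round(1),s['wrist_torque'].round(2)); goto([.5307,-.1753,.0608],-5.5)
s,a,d=cap('top');W=world('top',s,d)
m=(W[...,2]>.074)&(W[...,2]<.084)&(abs(W[...,1]-.18)<.06)&(W[...,0]>.47)&(W[...,0]<.52);print('drawer front',m.sum(),np.nanmedian(W[m],0))
print(order.sign_off())
E
```

```text
[-2.3  0.9 14. ] [0.28 0.65 0.19]
pos [ 0.5311 -0.1753  0.0609] yawy -9.53 toolz [ 2.3e-03 -6.0e-04 -1.0e+00] t 20.52 q6 1.42 w 0.0111
delta tool [-0.0001 -0.0004  0.0001]
twist [ 0.13  0.02 -4.03]
drawer front 221 [0.49509124 0.17926814 0.07753561]
the job is handed in; nothing more can be done
None
```

I've handed the job in at 20.5 s: the drawer is pulled out to its stop and left there, and the cap is pressed home, turned about 94° clockwise by the tool's angle and still held with about 14 N of downward push. The plate's own turn couldn't be read directly, the verdict wasn't shown, and I saw no sign of other items being touched.

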